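# Stop the stirrer and leave the bottle's cap venting

## Robot

A 6-joint arm with a two-finger parallel gripper is mounted at the origin on a cart in front of the work surface, level with it; the furniture and walls round the work are solid. World frame = base frame: x ahead of the robot, y to its left, z up, the work surface at z = 0. Lengths are in m, angles in rad, forces in N, time in s.
With the tool pointing down it reaches from about 0.3 to 0.875 m from the base axis. Payload 6.4 kg.
Tool frame: the origin (TCP) lies midway between the tips of the shut fingers; the grasp point (between the pads) lies 19 mm behind it (grasp_offset is the distance from the TCP to the grasp point, in m); z points along the fingers, y is the line along which they close (so a half turn about z gives the same grasp; the last joint's range is limited). The gripper opens to 85 mm and grips with 20 to 120 N. Pads are 22 mm wide; open, the fingers measure 114 mm over their backs; the gripper's body (76 mm by 85 mm) begins 54 mm behind the grasp point. The pads swing forward as they close: fully open they stand 13 mm farther back than shut.
Start: joints at [1.129, 0.181, 1.607, -0, 1.354, -0.206], TCP at [0.134, 0.559, 0.231] pointing down, gripper open.
Joint ranges: [-2.99, 2.99], [-0.89, 2.07], [0.3, 2.58], [-1.14, 4.28], [0, 2.63], [-3.12, 3.12]. Speed limits (rad/s): [2.57, 2.57, 3.01, 3.14, 3.14, 3.14].

## Interface

Orientations are given as a unit quaternion [w, x, y, z].
In Python, from bench import * gives the robot as it stands. The module is installed in compiled form; this text tells all that it offers.
- The arm moves only by the tool servo_tool, never from a script. Its argument "commands" is text: rows parted by semicolons, each of 7 numbers parted by spaces: the turn, a rotation vector about the tool's x, y, z in rad, then the shift along the tool's x, y, z in mm, then the opening, from 0 (shut) to 1 (fully open). In form: wx wy wz dx dy dz claw; .... A call has 1 to 5 rows; each row shifts and turns the commanded pose from where the row before left it, along the tool's axes as they then stand; what a row does not reach is not made up. A row lasts 1/8 s, in which the tool goes at most 62.5 mm and 10.7 degrees, less where a joint would pass 70% of its speed; a pose out of reach is approached as far as the arm can. A call with a gripper value outside its range is refused whole. The fingers move at their own pace and stop on an object; the grip force is fixed at half the most. Time passes only in rows, so rows that do not move let the fingers close. It gives the time, the measured TCP pose, the force, the opening and the grip force at its end, in the units of the state.
- get_obs(): the state, without advancing time (a new reading comes with each control period).
- camera(name): name is "side" or "top" or "wrist"; returns the picture (420x560x3 uint8, blue, green, red); there is no depth.
- calibration(name): a dict with "fx", "fy", "cx", "cy" (pixels), "R" (3x3) and "t" (3): a world point X has camera coordinates R X + t. Camera axes: x right, y down, z forward; pixel columns grow to the right and rows downward; lengths in m; the calibration is good to about 2 mm. A picture is of the moment at which its call begins: read the wrist's pose just before it. calibration takes no time and is no camera call; for the wrist camera it gives the pose at the moment of the call.
- hand_in(): hands the job in; it is judged then, once.
The state is a dict: "time_s": time; "q": joint angles; "dq": joint speeds; "joint_efforts": joint torques, N m; "eef_pos": TCP position; "eef_rot": TCP orientation; "wrist_force": force on the tool from outside, world axes, zero at the start; "torque": the same for the moment, N m; "opening": opening from 0.0 (shut) to 1.0 (fully open); "grasp_force": force on a finger pad.
Only numpy, scipy, OpenCV 4.12 (cv2) and the standard library are available. Lean on these libraries where they do the work, as an engineer would, in place of code of your own. Each camera call takes 0.05 s, during which the arm holds its last target. There are 200 camera calls.

## Task

First switch the stirrer off by turning its speed knob anticlockwise to its end stop. Then screw the cap of the bottle clamped on the stirrer down (clockwise) until it bottoms out, and back it off a quarter turn so that the bottle can vent. Finish holding the cap still in the fingers at that position, without letting go, and leave the other things on the bench alone.

Things in the scene. Friction and masses are not known exactly. Their poses are not given: they have to be found in the camera images.
- stirrer: Low white magnetic stirrer, 290 x 170 x 45 mm high, fixed to the bench. Origin: centre of its underside; x runs from the control panel end (nearer the robot) to the plate end, z up. Knob axis vertical at x = -95 mm, bottle axis vertical at x = +65 mm, both at y = 0. The amber bottle (69 mm wide, shoulder 97 to 113 mm above the bench) is clamped in a low collar and cannot come loose.
- speed_knob (a joint): Angle of the stirrer's speed knob in rad. 0 = off, the end stop fully anticlockwise seen from above; grows clockwise, up to 4.2. It stays where it is left (0.03 N m of friction).
- speed_knob_grip (a point): Point on the knob's vertical axis at the height to grip. Its grey bar grip (42 mm along the point's x, 14 mm wide along y, 32 mm tall, with a white pointer line at the -x end of its top) stands on a 44 mm disc; this point lies 7 mm below the bar's top and 82 mm above the bench. Axes turn with the knob, z up; at off the pointer looks along the stirrer's -x.
- cap (a joint): Angle of the bottle's cap in rad. 0 = bottomed out (hard stop, fully screwed down); grows as the cap is unscrewed, anticlockwise seen from above. At the start it sits loosely on its thread, 2.1 to 3.2 rad from the stop; turn it in several grasps. It rises 0.8 mm per rad, cannot come off, and stays where it is left (about 0.08 N m of friction).
- cap_grip (a point): Point on the vertical axis of the bottle's round white ribbed cap (40 mm in diameter, 28 mm tall, gripped on its sides at any angle), 10 mm below the cap's top and 146 mm above the bench when bottomed out. Axes turn with the cap; z up.
- cap_rib (a point): Middle of the small raised rib on the cap's top face, 10.5 mm from the cap's axis: shows how far the cap is turned.
- bystander_bottle: Loose amber bottle with a black screw cap, 48 mm wide, 103 mm tall, standing on the bench beside the stirrer; origin at the centre of its underside. Bystander, leave alone.
- bystander_timer: Loose small white timer, 26 x 64 mm, 60 mm tall, on the bench beside the stirrer; origin at the centre of its underside. Bystander, leave alone.
- bystander_vial: Loose small amber vial with a black cap, 29 mm wide, 64 mm tall, on the bench beside the stirrer; origin at the centre of its underside. Bystander, leave alone.

How it is judged:
On the way, in this order (a step that is already met when the one before it is completed fails the run):
1. the speed knob is at its off stop, fully anticlockwise (value of joint speed_knob below 0.1 rad), for 0.2 s.
2. then the cap is screwed down until it bottoms out (value of joint speed_knob below 0.1 rad and value of joint cap below 0.08 rad), for 0.2 s.
At the end, for the whole second after the job is handed in: The speed knob is within 0.1 rad of its off stop; the cap, after bottoming out (within 0.08 rad), stands a quarter turn back (1.27 to 1.87 rad from its stop) and is still; the fingers hold it with more than 3 N, with the grasp point within 25 mm of the cap's grip point (value of joint speed_knob below 0.1 rad and value of joint cap between 1.27 and 1.87 rad and velocity of joint cap between -0.1 and 0.1 rad/s and contact force between the fingers and cap above 3 N and distance between the grasp point and cap_grip below 0.025 m); the arm keeps its last pose, push and grip.
It fails at once if a bystander on the bench is moved by more than 30 mm or tipped over (distance of any of bystander_bottle, bystander_timer, bystander_vial from where it was at the start of the episode above 0.03 m or angle between any of bystander_bottle, bystander_timer, bystander_vial's own z axis and vertical above 0.5 rad).
It also fails if it takes over 64 s, if anything falls off the work surface, if the arm or the gripper's body presses on something with over 40 N, if the wrist force passes 120 N, or if a joint passes its speed limit or range.

## Working session

There is one attempt and no reset: what is moved stays moved. The work goes in short steps, Python scripts to look and compute and a tool call to move; the robot and the scene stay as the last step left them, time stands still between calls to the robot, and variables do not carry over. Pictures are saved under pics/ and viewed, at most 10 in all, crops included, and the job is handed in when it is done.

Besides the shell and the picture viewer there is one more tool, called after ">>>" as name(argument=value, ...), one argument or row to a line, values as JSON. servo_tool: Moves the arm, as the interface text tells. Its arguments: {"type":"object","properties":{"commands":{"type":"string"}},"required":["commands"]}

```bash
mkdir -p pics
python3 - <<'E'
from bench import *
import cv2,numpy as np
o=get_obs();print(o)
for n in("top","side"):
    im=camera(n);cv2.imwrite(f"pics/{n}0.png",im);c=calibration(n);print(n,c)
E
```

```text
{'time_s': 0.0, 'q': array([ 1.12870459e+00,  1.81554522e-01,  1.60797833e+00,  4.77240106e-06,
        1.35380179e+00, -2.06308683e-01]), 'dq': array([-0.00103735,  0.00057025,  0.00054039, -0.00066782,  0.0003192 ,
        0.00086353]), 'joint_efforts': array([-3.04255582e-04, -4.44862890e+01, -3.51333797e+01, -2.46311065e-04,
        9.27161775e-03,  6.50989705e-06]), 'eef_pos': array([0.13407331, 0.55859627, 0.23039092]), 'eef_rot': array([-2.79663040e-04,  1.17619099e-01,  9.93058402e-01, -8.24874582e-04]), 'wrist_force': array([-0.14979811,  0.11937735,  0.08888491]), 'torque': array([0.03246483, 0.01554527, 0.01643803]), 'grasp_force': 0.0, 'opening': 1.0043727516549286}
top {'fx': 394.48656931813446, 'fy': 394.48656931813446, 'cx': 275.2583586273628, 'cy': 216.95597657443727, 'R': array([[-0.02513595, -0.99947283, -0.02054884],
       [-0.98486518,  0.02828426, -0.17099875],
       [ 0.17148981,  0.01593962, -0.98505694]]), 't': array([0.0260452 , 0.61147466, 0.86404113])}
side {'fx': 426.9898742124974, 'fy': 426.9898742124974, 'cx': 272.29717553935666, 'cy': 211.78449634885922, 'R': array([[ 0.85370727, -0.52056719,  0.0139177 ],
       [-0.25308247, -0.43810526, -0.86256191],
       [ 0.45511885,  0.73285304, -0.50576008]]), 't': array([-0.49850599,  0.27519188,  0.69566755])}
```

View pics/top0.png

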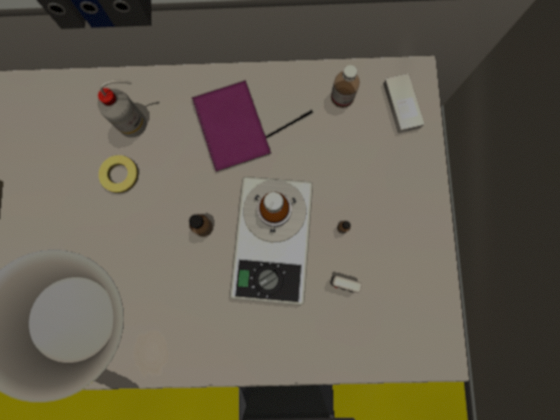

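View pics/side0.png

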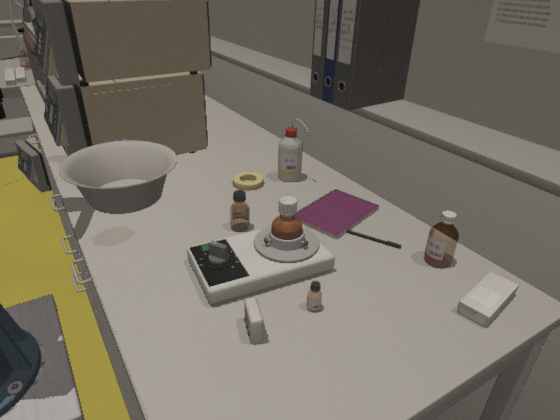

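The top view shows the stirrer near column 270, with the knob at about (268,279) and the cap at about (273,200). The small bottle is at (200,224), the vial at (344,227) and the timer at (346,284). Next I'll turn these into positions and zoom in.

```bash
cat > h.py <<'E'
from bench import *
import cv2,numpy as np
def ray(c,u,v,z):
    d=c["R"].T@np.array([(u-c["cx"])/c["fx"],(v-c["cy"])/c["fy"],1]);o=-c["R"].T@c["t"]
    return o+d*(z-o[2])/d[2]
def proj(c,X):
    p=c["R"]@np.array(X)+c["t"];return np.array([c["fx"]*p[0]/p[2]+c["cx"],c["fy"]*p[1]/p[2]+c["cy"]])
E
python3 - <<'E'
from h import *
t=calibration("top");s=calibration("side");w=calibration("wrist")
print("tcp",proj(t,[.134,.559,.231]),proj(s,[.134,.559,.231]),"camwrist",-w["R"].T@w["t"],w["R"])
o=get_obs();from scipy.spatial.transform import Rotation as R
q=o["eef_rot"];print(R.from_quat([*q[1:],q[0]]).as_matrix())
for n,u,v,z in[("knob",268,279,.089),("cap",273,199,.158),("bot",200,222,.103),("vial",344,226,.064),("timer",346,284,.06)]:print(n,ray(t,u,v,z))
for n,u,v,z in[("knob",219,246,.089),("cap",288,203,.158)]:print("side",n,ray(s,u,v,z))
im=cv2.imread("pics/top0.png")
g=cv2.inRange(im,(100,100,100),(255,255,255))
for n,u,v in[("c1",244,178),("c2",312,180),("c3",231,300),("c4",303,304)]:print(n,ray(t,u,v,.045))
a=cv2.resize(im[165:315,215:365],None,fx=4,fy=4,interpolation=2)
cv2.imwrite("pics/z1.png",cv2.convertScaleAbs(a,alpha=1.5))
E
```

```text
tcp [-43.91277934 485.98153843] [ -1.06549769 129.24416663] camwrist [0.06796326 0.57523344 0.3732718 ] [[ 2.33429919e-01  9.72373618e-01  1.39179429e-04]
 [ 9.34578568e-01 -2.24396278e-01  2.76060157e-01]
 [ 2.68464845e-01 -6.43106259e-02 -9.61140349e-01]]
[[-9.72331758e-01  2.33603207e-01 -7.03263389e-04]
 [ 2.33604014e-01  9.72330722e-01 -1.45990419e-03]
 [ 3.42766299e-04 -1.58379636e-03 -9.99998687e-01]]
knob [0.46932165 0.02820836 0.089     ]
cap [0.63152572 0.01160712 0.158     ]
bot [0.59673585 0.17455642 0.103     ]
vial [ 0.58462143 -0.14668376  0.064     ]
timer [ 0.45434995 -0.14458975  0.06      ]
side knob [0.46734263 0.02207126 0.089     ]
side cap [0.62055338 0.00079026 0.158     ]
c1 [0.70994399 0.08202184 0.045     ]
c2 [ 0.70003261 -0.0799264   0.045     ]
c3 [0.42516939 0.11484513 0.045     ]
c4 [ 0.41236151 -0.04783423  0.045     ]
```

View pics/z1.png

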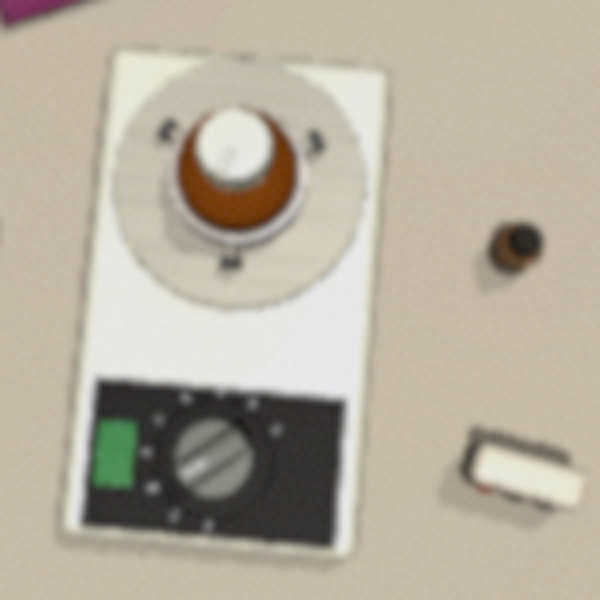

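The zoom shows the knob disc centred at full-image pixel (268,280). Its bar runs lower-left to upper-right with the white pointer at the lower left, which is about 53° clockwise from off. The stirrer's yaw is about -6.5°. I'll place the bowl-like obstacle before moving.

Run:
```python
from h import *
t=calibration("top");s=calibration("side")
def tri(a,b):
    P=[c["R"] for c in(t,s)]
    A=[];B=[]
    for c,(u,v) in((t,a),(s,b)):
        for k,r in(((u-c["cx"])/c["fx"],0),((v-c["cy"])/c["fy"],1)):
            A.append(c["R"][r]-k*c["R"][2]);B.append(k*c["t"][2]-c["t"][r])
    return np.linalg.lstsq(np.array(A),np.array(B),rcond=None)
print("rim",tri((50,325),(121,165))[:2]);print("base",tri((72,320),(123,198))[:2])
print("cap",tri((273.2,200.5),(288,203))[:2]);print("knob",tri((268.2,279.5),(219,247))[:2])
print("camtop",-t["R"].T@t["t"])
```

```text
rim (array([0.38799099, 0.48928445, 0.10657658]), array([2.38777269e-05]))
base (array([ 0.3844626 ,  0.50169593, -0.0023509 ]), array([7.20159819e-06]))
cap (array([0.62916198, 0.01185085, 0.15041312]), array([1.67692889e-06]))
knob (array([0.46894407, 0.02778219, 0.08240693]), array([8.92364442e-07]))
camtop [ 0.45470052 -0.00503613  0.95622631]
```

>>> servo_tool(
  commands="0 0 0 -38 -37 0 1;0 0 0 -38 -37 0 1;0 0 0 -38 -37 0 1;0 0 0 -38 -37 0 1;0 0 0 -38 -37 0 1",
)

```text
time_s: 0.72
eef_pos: [0.2763, 0.3333, 0.2311]
eef_rot: [-0.0, 0.117, 0.993, -0.0]
wrist_force: [0.6, 0.1, 0.1]
opening: 1.004
grasp_force: 0.0
```

>>> servo_tool(
  commands="0 0 0 -38 -37 0 1;0 0 0 -38 -37 0 1;0 0 0 -38 -37 0 1;0 0 0 -38 -37 0 1;0 0 0 -38 -37 0 1",
)

```text
time_s: 1.35
eef_pos: [0.4179, 0.1089, 0.2312]
eef_rot: [0.0, 0.118, 0.993, 0.0]
wrist_force: [0.2, 0.6, -0.8]
opening: 0.998
grasp_force: 0.0
```

>>> servo_tool(
  commands="0 0 0 -38 -37 0 1;0 0 0 -30 -30 0 1;0 0 0.18 0 0 0 1;0 0 0.18 0 0 0 1;0 0 0.18 0 0 0 1",
)

```text
time_s: 1.98
eef_pos: [0.4675, 0.0293, 0.2308]
eef_rot: [-0.001, 0.381, 0.924, -0.0]
wrist_force: [-0.1, -0.4, -0.3]
opening: 1.001
grasp_force: 0.0
```

>>> servo_tool(
  commands="0 0 0.18 0 0 10 1;0 0 0.09 0 0 10 1;0 0 0 0 0 0 1",
)

```text
time_s: 2.35
eef_pos: [0.467, 0.0297, 0.2103]
eef_rot: [-0.001, 0.499, 0.867, -0.0]
wrist_force: [-0.9, -0.2, -0.0]
opening: 1.001
grasp_force: 0.0
```

```bash
cat >> h.py <<'E'
from scipy.spatial.transform import Rotation as Rn
def pose():
    o=get_obs();q=o["eef_rot"];return o["eef_pos"],Rn.from_quat([*q[1:],q[0]]).as_matrix(),o
def show():
    p,R,o=pose();print("t",o["time_s"],"tcp",p.round(4),"psi_y deg",np.degrees(np.arctan2(R[1,1],R[0,1])).round(1),"z",R[:,2].round(3),"q",o["q"].round(2),"F",o["wrist_force"].round(1),"T",o["torque"].round(2),"open",round(o["opening"],3),"gf",round(o["grasp_force"],1))
def to(X):
    p,R,o=pose();return (R.T@(np.array(X)-p)*1000).round(1)
E
python3 - <<'E'
from h import *
show();c=calibration("wrist");im=camera("wrist");cv2.imwrite("pics/w1.png",im)
print(proj(c,[.469,.028,.089]),proj(c,[.629,.012,.157]))
E
```

```text
t 2.35 tcp [0.467  0.0297 0.2103] psi_y deg 30.1 z [-0.002  0.    -1.   ] q [-0.19 -0.04  1.89 -0.    1.3  -0.72] F [-0.9 -0.2 -0. ] T [ 0.04  0.03 -0.03] open 1.001 gf 0.0
[276.15556132 205.28975201] [464.93947267 362.81167631]
```

View pics/w1.png

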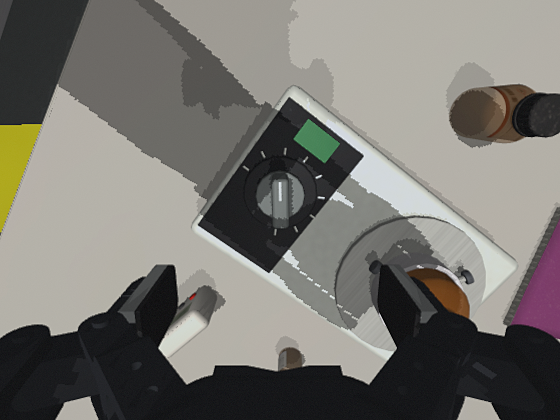

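The wrist view shows the knob at about (281,200), with its bar nearly along image vertical and the pointer at the top end.

Run:
```python
from h import *
c=calibration("wrist");im=cv2.imread("pics/w1.png")
a=cv2.resize(im[160:250,235:325],None,fx=6,fy=6,interpolation=2);cv2.imwrite("pics/w1z.png",cv2.convertScaleAbs(a,alpha=1.5))
w=cv2.inRange(im[165:240,255:310],(150,150,150),(255,255,255))
n,l,st,ce=cv2.connectedComponentsWithStats(w)
for k in range(1,n):
    if st[k][4]>8: print(st[k],ce[k]+[255,165],ray(c,*(ce[k]+[255,165]),.089))
```

```text
[24 17  3 19 56] [279.98214286 191.07142857] [0.46640858 0.0394627  0.089     ]
```

View pics/w1z.png

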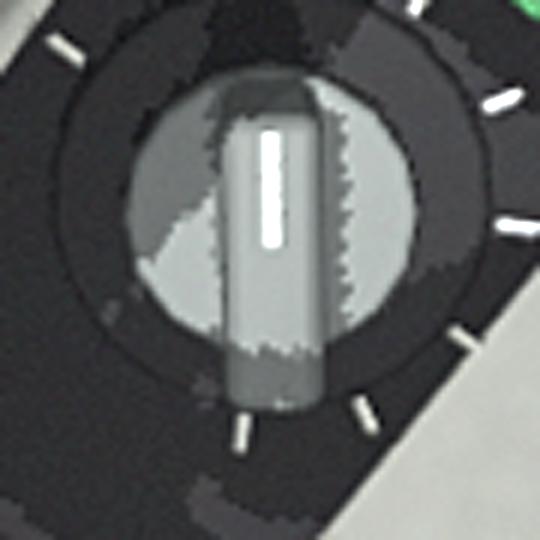

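Run:
```python
from h import *
c=calibration("wrist")
a=ray(c,280.3,178.3,.089);b=ray(c,281,227.5,.089);print(a,b,np.linalg.norm(a-b),(a+b)/2,"pointer dir",np.degrees(np.arctan2(*(a-b)[1::-1])))
m=(a+b)/2;print(to([m[0],m[1],.063]))
print(ray(c,270.5/6+235,213/6+160,.057))
```

```text
[0.46140513 0.04851311 0.089     ] [0.48264979 0.0133617  0.089     ] 0.04107258156053722 [0.47202746 0.03093741 0.089     ] pointer dir 121.14776352271544
[ -1.3   4.8 147.9]
[0.47244465 0.02987881 0.057     ]
```

>>> servo_tool(
  commands="0 0 -0.02 -1 5 40 1;0 0 0 0 0 40 1;0 0 0 0 0 40 1;0 0 0 0 0 20 1;0 0 0 0 0 8 1",
)

```text
time_s: 3.02
eef_pos: [0.4721, 0.0313, 0.0624]
eef_rot: [-0.001, 0.49, 0.872, -0.0]
wrist_force: [-0.4, 1.2, 0.5]
opening: 1.004
grasp_force: 0.0
```

>>> servo_tool(
  commands="0 0 0 0 0 0 0;0 0 0 0 0 0 0;0 0 0 0 0 0 0;0 0 0 0 0 0 0;0 0 0 0 0 0 0",
)

```text
time_s: 3.65
eef_pos: [0.4699, 0.0292, 0.0641]
eef_rot: [-0.002, 0.49, 0.872, -0.003]
wrist_force: [-15.4, -11.2, 20.0]
opening: 0.156
grasp_force: 59.1
```

>>> servo_tool(
  commands="0 0 0 0 0 0 0;0 0 0 0 0 0 0",
)

```text
time_s: 3.9
eef_pos: [0.4699, 0.0292, 0.0641]
eef_rot: [-0.002, 0.49, 0.872, -0.003]
wrist_force: [-15.6, -11.5, 18.8]
opening: 0.154
grasp_force: 59.1
```

>>> servo_tool(
  commands="0 0 0 0 -3 -2 0;0 0 -0.1 0 0 0 0;0 0 -0.15 0 0 0 0;0 0 -0.15 0 0 0 0;0 0 -0.15 0 0 0 0",
)

```text
time_s: 4.53
eef_pos: [0.4698, 0.0294, 0.0643]
eef_rot: [-0.0, 0.233, 0.972, -0.0]
wrist_force: [4.3, -2.0, -12.9]
opening: 0.152
grasp_force: 61.2
```

```bash
python3 -c "
from h import *
show()"
```

```text
t 4.525 tcp [0.4698 0.0294 0.0643] psi_y deg 63.0 z [-0. -0. -1.] q [-0.19  0.18  1.99 -0.    0.97 -1.29] F [  4.3  -2.  -12.9] T [-0.26 -0.72 -0.06] open 0.152 gf 61.2
```

>>> servo_tool(
  commands="0 0 -0.15 0 0 0 0;0 0 -0.15 0 0 0 0;0 0 -0.06 0 0 0 0;0 0 0 0 0 0 0",
)

```text
time_s: 5.03
eef_pos: [0.4699, 0.0297, 0.0644]
eef_rot: [0.0, 0.058, 0.998, 0.0]
wrist_force: [5.1, 0.2, -16.1]
opening: 0.151
grasp_force: 60.9
```

```bash
python3 -c "
from h import *
show()"
```

```text
t 5.025 tcp [0.4699 0.0297 0.0644] psi_y deg 83.3 z [ 0.  0. -1.] q [-0.19  0.18  1.99  0.    0.97 -1.64] F [  5.1   0.2 -16.1] T [-0.08 -0.91 -0.01] open 0.151 gf 60.9
```

>>> servo_tool(
  commands="0 0 -0.08 0 0 0 0;0 0 0 0 0 0 0",
)

```text
time_s: 5.28
eef_pos: [0.4698, 0.0298, 0.0644]
eef_rot: [-0.0, 0.021, 1.0, 0.001]
wrist_force: [5.8, -2.3, -16.5]
opening: 0.151
grasp_force: 83.4
```

```bash
python3 -c "
from h import *
show()"
```

```text
t 5.275 tcp [0.4698 0.0298 0.0644] psi_y deg 87.6 z [-0.     0.001 -1.   ] q [-0.19  0.18  1.99  0.    0.97 -1.72] F [  5.8  -2.3 -16.5] T [-0.13 -0.89 -2.  ] open 0.151 gf 83.4
```

>>> servo_tool(
  commands="0 0 0 0 0 0 0;0 0 0 0 0 0 0;0 0 0.05 0 0 0 0;0 0 0 0 0 0 0.4;0 0 0 0 0 0 0.6",
)

```text
time_s: 5.9
eef_pos: [0.4706, 0.0296, 0.0661]
eef_rot: [0.0, 0.042, 0.999, -0.0]
wrist_force: [-0.6, 0.7, -0.5]
opening: 0.57
grasp_force: 0.0
```

>>> servo_tool(
  commands="0 0 0 0 0 0 1;0 0 0 0 0 -35 1;0 0 0 0 0 -50 1;0 0 0 0 0 -50 1;0 0 0 0 0 -12 1",
)

```text
time_s: 6.52
eef_pos: [0.4722, 0.0293, 0.2165]
eef_rot: [0.004, 0.043, 0.999, -0.001]
wrist_force: [0.1, -0.5, 0.2]
opening: 1.001
grasp_force: 0.0
```

Run:
```python
from h import *
show();c=calibration("wrist");im=camera("wrist");cv2.imwrite("pics/w2.png",im)
print("knob",proj(c,[.470,.030,.089]),"cap",proj(c,[.629,.0115,.158]))
p=proj(c,[.470,.030,.089]).astype(int)
w=cv2.inRange(im,(150,150,150),(255,255,255));sub=w[p[1]-30:p[1]+30,p[0]-30:p[0]+30]
n,l,st,ce=cv2.connectedComponentsWithStats(sub)
for k in range(1,n):
    if st[k][4]>8: print(st[k],ce[k]+p-30,ray(c,*(ce[k]+p-30),.089))
```

```text
t 6.525 tcp [0.4722 0.0293 0.2165] psi_y deg 85.1 z [ 0.007 -0.002 -1.   ] q [-0.19 -0.04  1.88 -0.    1.3  -1.67] F [ 0.1 -0.5  0.2] T [ 0.01 -0.02 -0.03] open 1.001 gf 0.0
knob [277.20637872 194.6640334 ] cap [270.76960414 421.86044006]
[30 15  3 14 41] [277.97560976 185.34146341] [0.46228834 0.0312854  0.089     ]
[48 53  4  5 10] [296.5 219. ] [0.49224448 0.04429329 0.089     ]
```

View pics/w2.png

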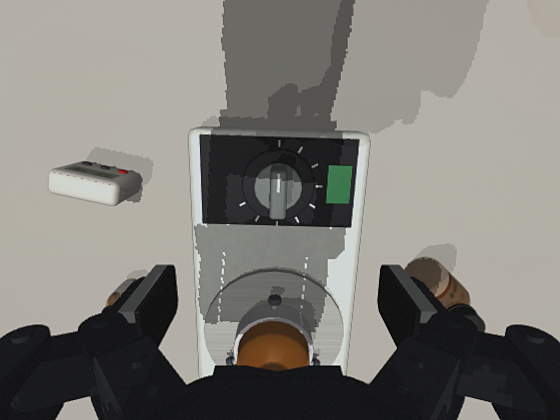

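The knob's pointer at about (278,185) points at the panel end, so it is off; the -2 N m end-stop torque agrees. Next, the cap.

>>> servo_tool(
  commands="0 0 0 -40 -1 0 1;0 0 0 -40 -1 0 1;0 0 0 -40 -1 0 1;0 0 0 -38 -1 0 1;0 0 -0.16 0 0 0 1",
)

```text
time_s: 7.2
eef_pos: [0.628, 0.0117, 0.2093]
eef_rot: [-0.002, -0.039, 0.999, 0.0]
wrist_force: [-0.8, 0.4, -0.5]
opening: 0.997
grasp_force: 0.0
```

>>> servo_tool(
  commands="0 0 -0.16 0 0 0 1;0 0 -0.16 0 0 0 1;0 0 -0.16 0 0 0 1;0 0 -0.16 0 0 0 1;0 0 -0.16 0 0 0 1",
)

```text
time_s: 7.82
eef_pos: [0.6261, 0.0123, 0.21]
eef_rot: [-0.001, -0.426, 0.905, 0.001]
wrist_force: [0.7, 0.0, 0.5]
opening: 1.001
grasp_force: 0.0
```

Run:
```python
from h import *
show();c=calibration("wrist");im=camera("wrist");cv2.imwrite("pics/w3.png",im)
print("cap",proj(c,[.629,.0115,.158]),to([.629,.0115,.129]))
```

```text
t 7.825 tcp [0.6261 0.0123 0.21  ] psi_y deg 140.4 z [-0.003  0.    -1.   ] q [-0.17  0.31  1.49 -0.    1.34 -2.62] F [0.7 0.  0.5] T [ 0.03 -0.03 -0.06] open 1.001 gf 0.0
cap [274.67793528 231.59339079] [-1.4 -2.9 81. ]
```

View pics/w3.png

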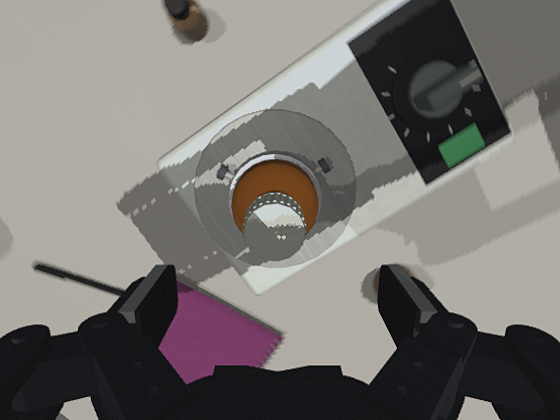

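The cap top is at about (276,232), matching the predicted (275,232), so I descend and grip.

>>> servo_tool(
  commands="0 0 0 -1 -3 30 1;0 0 0 0 0 30 1;0 0 0 0 0 21 1;0 0 0 0 0 0 1;0 0 0 0 0 0 0.3",
)

```text
time_s: 8.5
eef_pos: [0.6303, 0.0109, 0.1315]
eef_rot: [0.0, -0.423, 0.906, -0.0]
wrist_force: [-0.3, 0.3, 0.5]
opening: 0.819
grasp_force: 0.0
```

>>> servo_tool(
  commands="0 0 0 0 0 0 0;0 0 0 0 0 0 0;0 0 0 0 0 0 0;0 0 0 0 0 0 0",
)

```text
time_s: 9.0
eef_pos: [0.6289, 0.0125, 0.1332]
eef_rot: [-0.001, -0.424, 0.906, 0.001]
wrist_force: [-9.9, 4.8, 11.2]
opening: 0.446
grasp_force: 59.4
```

```bash
python3 -c "
from h import *
show()"
```

```text
t 9.0 tcp [0.6289 0.0125 0.1332] psi_y deg 140.1 z [-0.002  0.002 -1.   ] q [-0.17  0.4   1.54  0.    1.2  -2.62] F [-9.9  4.8 11.2] T [ 0.9   1.68 -0.01] open 0.446 gf 59.4
```

>>> servo_tool(
  commands="0 0 0 0 2 0 0;0 0 0.1 0 0 0 0;0 0 0.17 0 0 0 0;0 0 0.17 0 0 0 0;0 0 0.17 0 0 0 0",
)

```text
time_s: 9.62
eef_pos: [0.6293, 0.012, 0.133]
eef_rot: [0.001, -0.129, 0.992, -0.0]
wrist_force: [-0.3, -1.0, 3.4]
opening: 0.452
grasp_force: 59.7
```

>>> servo_tool(
  commands="0 0 0.17 0 0 0 0;0 0 0.17 0 0 0 0;0 0 0.17 0 0 0 0;0 0 0.17 0 0 0 0;0 0 0.17 0 0 0 0",
)

```text
time_s: 10.25
eef_pos: [0.6291, 0.011, 0.1323]
eef_rot: [0.001, 0.292, 0.957, -0.001]
wrist_force: [-0.8, -4.4, -1.1]
opening: 0.447
grasp_force: 60.1
```

```bash
python3 -c "
from h import *
show()"
```

```text
t 10.25 tcp [0.6291 0.011  0.1323] psi_y deg 56.1 z [ 0.002 -0.002 -1.   ] q [-0.17  0.4   1.55 -0.    1.2  -1.15] F [-0.8 -4.4 -1.1] T [-0.66  0.08  0.08] open 0.447 gf 60.1
```

>>> servo_tool(
  commands="0 0 0.17 0 0 0.2 0;0 0 0.17 0 0 0.2 0;0 0 0.17 0 0 0.2 0;0 0 0.1 0 0 0.1 0;0 0 0 0 0 0 0",
)

```text
time_s: 10.88
eef_pos: [0.6286, 0.0105, 0.1318]
eef_rot: [0.001, 0.564, 0.826, -0.001]
wrist_force: [-3.0, -6.6, 2.1]
opening: 0.448
grasp_force: 60.1
```

```bash
python3 -c "
from h import *
show()"
```

```text
t 10.875 tcp [0.6286 0.0105 0.1318] psi_y deg 21.4 z [ 0.    -0.003 -1.   ] q [-0.17  0.4   1.55 -0.    1.2  -0.54] F [-3.  -6.6  2.1] T [-0.97  0.55 -0.04] open 0.448 gf 60.1
```

>>> servo_tool(
  commands="0 0 0.1 0 0 0.1 0;0 0 0.1 0 0 0.1 0;0 0 0 0 0 0 0",
)

```text
time_s: 11.25
eef_pos: [0.6284, 0.0104, 0.1316]
eef_rot: [0.001, 0.643, 0.766, -0.001]
wrist_force: [-4.5, -5.4, 2.7]
opening: 0.452
grasp_force: 60.2
```

```bash
python3 -c "
from h import *
show()"
```

```text
t 11.25 tcp [0.6284 0.0104 0.1316] psi_y deg 9.9 z [-0.    -0.003 -1.   ] q [-0.17  0.4   1.55 -0.    1.2  -0.34] F [-4.5 -5.4  2.7] T [-0.99  0.75 -0.07] open 0.452 gf 60.2
```

>>> servo_tool(
  commands="0 0 0.1 0 0 0.1 0;0 0 0.1 0 0 0.1 0;0 0 0 0 0 0 0",
)

```text
time_s: 11.62
eef_pos: [0.6281, 0.0104, 0.1314]
eef_rot: [0.001, 0.717, 0.698, -0.001]
wrist_force: [-6.2, -5.8, 4.5]
opening: 0.448
grasp_force: 60.3
```

```bash
python3 -c "
from h import *
show()"
```

```text
t 11.625 tcp [0.6281 0.0104 0.1314] psi_y deg -1.5 z [-0.001 -0.003 -1.   ] q [-0.17  0.4   1.55 -0.    1.2  -0.14] F [-6.2 -5.8  4.5] T [-0.98  0.85 -0.11] open 0.448 gf 60.3
```

>>> servo_tool(
  commands="0 0 0.1 0 0 0.1 0;0 0 0.1 0 0 0.1 0;0 0 0 0 0 0 0",
)

```text
time_s: 12.0
eef_pos: [0.6279, 0.0104, 0.1312]
eef_rot: [0.001, 0.783, 0.623, -0.002]
wrist_force: [-6.3, -6.7, 5.3]
opening: 0.451
grasp_force: 60.3
```

```bash
python3 -c "
from h import *
show()"
```

```text
t 12.0 tcp [0.6279 0.0104 0.1312] psi_y deg -13.0 z [-0.001 -0.003 -1.   ] q [-0.17  0.4   1.55 -0.    1.2   0.06] F [-6.3 -6.7  5.3] T [-0.97  1.02 -0.08] open 0.451 gf 60.3
```

>>> servo_tool(
  commands="0 0 0.1 0 0 0.1 0;0 0 0.1 0 0 0.1 0;0 0 0 0 0 0 0",
)

```text
time_s: 12.38
eef_pos: [0.6281, 0.0115, 0.1312]
eef_rot: [0.001, 0.84, 0.542, -0.001]
wrist_force: [-5.4, -3.2, 4.7]
opening: 0.452
grasp_force: 60.3
```

```bash
python3 -c "
from h import *
show()"
```

```text
t 12.375 tcp [0.6281 0.0115 0.1312] psi_y deg -24.3 z [-0.001 -0.002 -1.   ] q [-0.17  0.4   1.55 -0.    1.2   0.26] F [-5.4 -3.2  4.7] T [-0.35  0.88  0.91] open 0.452 gf 60.3
```

>>> servo_tool(
  commands="0 0 0.05 0 0 0 0;0 0 0 0 0 0 0;0 0 0 0 0 0 0",
)

```text
time_s: 12.75
eef_pos: [0.6285, 0.0123, 0.1311]
eef_rot: [0.0, 0.853, 0.522, -0.0]
wrist_force: [-5.6, 0.8, 6.5]
opening: 0.448
grasp_force: 60.3
```

```bash
python3 -c "
from h import *
show()"
```

```text
t 12.75 tcp [0.6285 0.0123 0.1311] psi_y deg -27.1 z [ 0.    -0.001 -1.   ] q [-0.17  0.4   1.55 -0.    1.2   0.3 ] F [-5.6  0.8  6.5] T [0.09 0.78 0.92] open 0.448 gf 60.3
```

>>> servo_tool(
  commands="0 0 -0.05 0 0 0 0;0 0 0 0 0 0 0",
)

```text
time_s: 13.0
eef_pos: [0.6285, 0.0123, 0.1311]
eef_rot: [0.0, 0.84, 0.542, 0.0]
wrist_force: [-4.9, 0.3, 6.7]
opening: 0.448
grasp_force: 60.5
```

```bash
python3 -c "
from h import *
show()"
```

```text
t 13.0 tcp [0.6285 0.0123 0.1311] psi_y deg -24.3 z [ 0. -0. -1.] q [-0.17  0.4   1.55 -0.    1.2   0.26] F [-4.9  0.3  6.7] T [0.13 0.83 0.03] open 0.448 gf 60.5
```

>>> servo_tool(
  commands="0 0 -0.03 0 0 0 0;0 0 0 0 0 0 0",
)

```text
time_s: 13.25
eef_pos: [0.6285, 0.0123, 0.1312]
eef_rot: [-0.0, 0.832, 0.555, 0.0]
wrist_force: [-5.6, 0.3, 7.0]
opening: 0.448
grasp_force: 60.5
```

```bash
python3 -c "
from h import *
show()"
```

```text
t 13.25 tcp [0.6285 0.0123 0.1312] psi_y deg -22.6 z [ 0.  0. -1.] q [-0.17  0.4   1.55  0.    1.2   0.23] F [-5.6  0.3  7. ] T [ 0.18  0.79 -0.04] open 0.448 gf 60.5
```

>>> servo_tool(
  commands="0 0 -0.17 0 0 -0.1 0;0 0 -0.17 0 0 -0.1 0;0 0 -0.17 0 0 -0.1 0;0 0 -0.17 0 0 -0.1 0;0 0 -0.17 0 0 -0.1 0",
)

```text
time_s: 13.88
eef_pos: [0.6278, 0.0123, 0.1318]
eef_rot: [-0.001, 0.527, 0.85, -0.0]
wrist_force: [-8.9, 0.4, 9.7]
opening: 0.446
grasp_force: 60.7
```

>>> servo_tool(
  commands="0 0 -0.17 0 0 -0.1 0;0 0 -0.17 0 0 -0.1 0;0 0 -0.17 0 0 -0.1 0;0 0 -0.17 0 0 -0.1 0;0 0 0 0 0 0 0",
)

```text
time_s: 14.5
eef_pos: [0.6274, 0.012, 0.1323]
eef_rot: [-0.001, 0.215, 0.977, -0.001]
wrist_force: [-9.2, -1.3, 11.8]
opening: 0.448
grasp_force: 61.0
```

```bash
python3 -c "
from h import *
show();t=calibration('top');cv2.imwrite('pics/top9.png',cv2.resize(camera('top')[165:315,190:370],None,fx=4,fy=4))"
```

```text
t 14.5 tcp [0.6274 0.012  0.1323] psi_y deg 65.2 z [-0.002 -0.    -1.   ] q [-0.17  0.4   1.55 -0.    1.2  -1.31] F [-9.2 -1.3 11.8] T [-0.03  1.8   0.1 ] open 0.448 gf 61.0
```

View pics/top9.png

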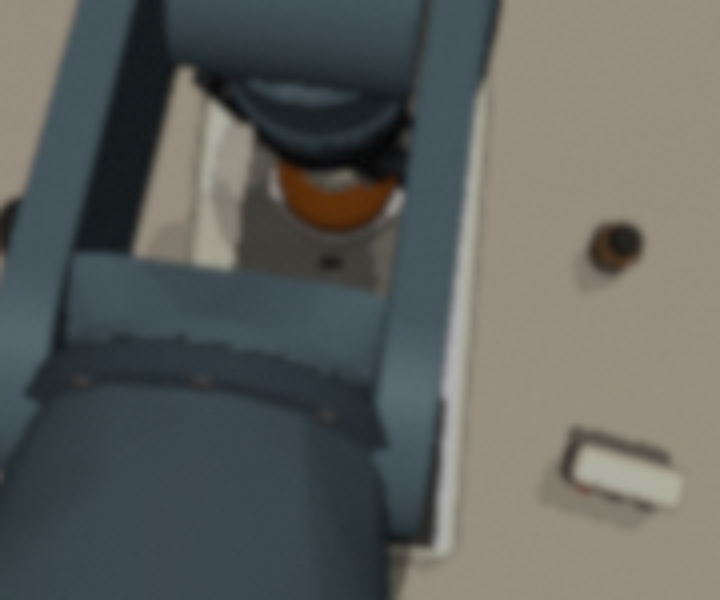

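The arm hides the cap, and the vial and timer stand where they were. The back-off measured 90° from the stop and the tool rose 1.2 mm, which fits a quarter turn on the thread.

```bash
python3 -c "
from bench import *
print(hand_in())"
```

```text
the job is handed in; nothing more can be done
None
```

I turned the knob to its off stop, screwed the cap down to its stop and backed it off about 90°, and handed the job in at about 14.6 s with the cap still gripped at about 60 N; no verdict was returned.

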